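# Release the guard of the valve-polishing spindle and hold its gate open

### The arm

A 6-joint arm with a two-finger parallel gripper is mounted at the origin on the work surface. World frame = base frame: x ahead of the robot, y to its left, z up, the work surface at z = 0. Lengths are in mm, angles in rad, forces in N, time in s.
With the tool pointing down it reaches from about 300 to 775 mm from the base axis. Payload 14.6 kg.
Tool frame: the origin (TCP) lies at the very end of the fingers, on their centre line; the grasp point (between the pads) lies 19 mm behind it; z points along the fingers, y is the line along which they close (so a half turn about z gives the same grasp; the last joint's range is limited). The gripper opens to 94 mm and grips with 3 to 60 N. Pads are 16 mm wide; open, the fingers measure 119 mm over their backs; the gripper's body (75 mm by 177 mm) begins 78 mm behind the grasp point.
Start: joints at [-1.36, 0.3, 1.521, -0, 1.321, -0.067], TCP at [150.826, -528.905, 180.246] pointing down, gripper open.
Joint ranges: [-3.03, 3.03], [-0.79, 2.21], [0.23, 2.52], [-1.04, 4.18], [0, 3.07], [-2.55, 2.55]. Speed limits (rad/s): [2.22, 2.22, 2.57, 3.14, 3.14, 3.14].

### API

Orientations are given as [roll, pitch, yaw] about the fixed x, y, z axes, in that order (R = Rz(yaw) Ry(pitch) Rx(roll)).
In Python, from cell import manip, camera, get_calibration gives the robot as it stands. The module is installed in compiled form; this text tells all that it offers.
- The arm moves only by the tool jog_arm, never from a script. Its argument "plan" is one flat list of numbers, 6 for each row, row after row: the shift along the world's x, y, z in m, then the turn, a rotation vector about the world's x, y, z in degrees. A call has 1 to 20 rows; each row is the pose to reach, as a shift and turn from the pose commanded when the call began; what a row does not reach only later rows make up. A row lasts 1/10 s, in which the tool goes at most 50 mm and 8.59 degrees, less where a joint would pass 70% of its speed; a pose out of reach is approached as far as the arm can. A call with a gripper value outside its range is refused whole. "claw" is the finger opening in m, from 0 to 0.094, set as the call begins (left out, the last holds). The fingers move at their own pace and stop on an object; "force" is the grip in N (left out, the last holds). Time passes only in rows, so rows that repeat a pose let the fingers close. It gives the time, the measured TCP pose, the force, the opening and the grip force at its end, in the units of the state.
- manip.read_state(): the state, without advancing time (a new reading comes with each control period).
- camera(name): name is "scene" or "side" or "wrist"; returns (picture, depth): 400x640x3 uint8, red, green, blue; 400x640 float32, mm along the optical axis (not along the pixel's ray), 0 where there is no reading.
- get_calibration(name): a dict with "fx", "fy", "cx", "cy" (pixels), "k1" (the pictures are not rectified: a ray, as slopes to the right and down, at radius r is drawn at 1 + k1 r^2 times it, then the intrinsics apply), "origin" and "attitude" of the camera in the world. Camera axes: x right, y down, z forward; pixel columns grow to the right and rows downward; lengths in mm; the calibration is good to about 2 mm. A picture is of the moment at which its call begins: read the wrist's pose just before it. get_calibration takes no time and is no camera call; for the wrist camera it gives the pose at the moment of the call.
- manip.sign_off(): hands the job in; it is judged then, once.
The state is a dict: "clock": time; "joints": joint angles; "qd": joint speeds; "effort": joint torques, N m; "eef_pos": TCP position; "eef_rot": TCP orientation; "wrist_force": force on the tool from outside, world axes, zero at the start; "moment": the same for the moment, N m; "finger_gap": finger opening in mm; "finger_force": force on a finger pad.
Only numpy, scipy, OpenCV 4.12 (cv2) and the standard library are available. Lean on these libraries where they do the work, as an engineer would, in place of code of your own. Each camera call takes 0.05 s, during which the arm holds its last target. There are 200 camera calls.

### The job

So that the mechanic can change the valve in the polishing spindle, first stop the machine: push the selector knob on the control box down and turn it clockwise to its end stop. Then squeeze the guard gate's inner catch (the one nearer the hinge) fully in, where it stays, then squeeze the outer catch fully in and swing the gate open, past its detent and on to nearly its widest (at least 70 degrees). Finish while still holding the gate there with the gripper, since its closer pulls it back; knock nothing else on the bench about.

Things in the scene. Friction and masses are not known exactly. Their poses are not given: they have to be found in the camera images.
- selector_grip (a point): Selector knob on top of the grey control box (120 x 130 mm, 60 mm high, fixed). A black disc 50 mm across carries an upright bar grip 46 mm long, 14 mm thick, 26 mm high. This point: centre of the bar, 94 mm above the bench, on the vertical turning axis; its x axis runs along the bar at any time. Pinch the bar across its thickness from above.
- selector_press (a joint): How far the selector is pushed down, 0 to 0.008 m; a spring pushes it back up (3 N at rest, 6 N fully down). Unless pushed down at least 0.006 m a stop inside lets it turn only about 0.15 rad: do not force it.
- selector (a joint): Turn of the selector, rad: 0 at the start, growing clockwise seen from above to the end stop at 1.35. It stays where it is turned to. It is the stop-and-release switch of the spindle, so it comes before the gate's catches.
- gate_hinge (a point): Point on the guard gate's vertical hinge axis, 170 mm above the bench. The gate, a clear panel in an aluminium frame 185 mm long and 12 mm thick, top edge 141 mm above the bench, is on the spindle machine's robot side, hinged at its left end as the robot sees it. Axes turn with the gate: from the hinge it runs along -y; it opens towards -x (towards the robot).
- inner_squeeze (a point): Inner catch: two upright steel tabs on the gate's top edge, 65 mm from the hinge axis, 26 mm wide, 10 mm thick, 147 to 195 mm above the bench. The +x tab is fixed, its outer face 11 mm from this point; the -x tab slides 14 mm towards it, its outer face 25 mm from this point at rest, 11 mm squeezed. Point 171 mm above the bench, axes as gate_hinge. Squeeze from above, fingers closing along x.
- inner (a joint): Travel of the inner catch, 0 (out) to 0.014 m (fully squeezed). Stiff (about 4 N), no spring: stays where it is left. While out it blocks the outer catch.
- outer_squeeze (a point): Outer catch, made just like the inner one (same tabs, sizes, axes and meaning of this point, also 171 mm above the bench), 150 mm from the hinge axis near the gate's free end. It also serves as the gate's handle.
- outer (a joint): Travel of the outer catch, 0 (out) to 0.014 m (fully squeezed); sprung outwards (4 N at rest, 8 N fully in). It draws the bolt that locks the gate; the gate is free from about 0.011 m.
- gate (a joint): Opening of the gate, rad: 0 shut, growing clockwise from above (free end towards the robot), stop at 1.45. A sprung detent must be overcome around 0.85 (about 5 N at the outer catch); a closer spring pulls it shut with 1 to 3 N at the outer catch all the way, so that left alone it sags back to about 1.0 or less.
- spray_can: Bystander: spray can, 66 mm across, 150 mm tall; origin at the centre of its underside; leave it alone.
- fluid_bottle: Bystander: black fluid bottle, 72 mm across, 170 mm tall; origin at the centre of its underside; leave it alone.
- grease_jar: Bystander: white jar, 64 mm across, 70 mm tall; origin at the centre of its underside; leave it alone.
- wrench: Bystander: steel wrench lying flat; origin at the centre of its underside; leave it alone.
- bearing: Bystander: steel bearing ring lying flat, 62 mm across, 16 mm tall; origin at the centre of its underside; leave it alone.
- part_carton: Bystander: cardboard carton, 90 x 130 x 60 mm; origin at the centre of its underside; leave it alone.
- valve: Bystander: engine valve standing on its head, 36 mm across, 85 mm tall; origin at the centre of its underside; leave it alone.
Things that resemble listed ones, but are neither listed nor needed, are in the scene too. Leave any purple look-alike of the part that bears selector_grip alone.

How it is judged:
By the outcome, as a careful person would: the job done as asked, in the order asked, and still so for the second after the job is handed in, while the arm keeps its last pose, push and grip.
It also fails if it takes over 72 s, if anything falls off the work surface, if the arm or the gripper's body presses on something with over 40 N, if the wrist force passes 120 N, or if a joint passes its speed limit or range.

## Working session

There is one attempt and no reset: what is moved stays moved. The work goes in short steps, Python scripts to look and compute and a tool call to move; the robot and the scene stay as the last step left them, time stands still between calls to the robot, and variables do not carry over. Pictures are saved under pics/ and viewed, at most 10 in all, crops included, and the job is handed in when it is done.

Besides the shell and the picture viewer there is one more tool, called after "Request:" by a JSON object that holds its "api" and its "payload", one argument or row to a line. jog_arm: Moves the arm, as the interface text tells. Its arguments: {"type":"object","properties":{"plan":{"type":"array"},"claw":{"type":"number"},"force":{"type":"number"}},"required":["plan"]}

```bash
mkdir -p pics; cat > h.py <<'E'
import numpy as np, cv2
from cell import manip, camera, get_calibration
from scipy.spatial.transform import Rotation as R
def att(c):
    a=np.array(c["attitude"],float)
    return a if a.shape==(3,3) else (R.from_euler('xyz',a).as_matrix() if a.size==3 else R.from_quat(a).as_matrix())
def rays(c,uv):
    K=np.array([[c["fx"],0,c["cx"]],[0,c["fy"],c["cy"]],[0,0,1.]])
    p=cv2.undistortPoints(np.array(uv,float).reshape(-1,1,2),K,np.array([c["k1"],0,0,0.])).reshape(-1,2)
    return np.c_[p,np.ones(len(p))]
def world(c,uv,d=None,z=None):
    r=rays(c,uv)@att(c).T; o=np.array(c["origin"],float)
    s=np.array(d,float) if d is not None else (z-o[2])/r[:,2]
    return o+r*s[:,None]
E
python3 - <<'E'
from h import *
print(manip.read_state())
for n in("scene","side"):
    c=get_calibration(n);print(n,c)
    im,d=camera(n);np.savez(n+"0.npz",im=im,d=d)
    cv2.imwrite(f"pics/{n}0.png",im[...,::-1])
E
```

```text
{'clock': 0.0, 'joints': array([-1.35961064e+00,  3.00449723e-01,  1.52158205e+00, -2.81782112e-05,
        1.32071731e+00, -6.66268253e-02]), 'qd': array([ 0.00047474, -0.0010148 ,  0.00106157, -0.00103604, -0.00077579,
        0.00086293]), 'effort': array([-2.37824388e-04, -5.31808591e+01, -3.52733552e+01,  7.07170973e-02,
        2.43041979e-02, -1.18506209e-04]), 'eef_pos': array([ 150.75168123, -528.62722831,  179.69766917]), 'eef_rot': array([-3.14043698e+00, -4.97589936e-05,  2.77819471e-01]), 'wrist_force': array([-0.91861132,  0.18385988,  0.23956634]), 'moment': array([ 0.04955745, -0.01955724, -0.05211462]), 'finger_force': 0.0, 'finger_gap': 93.96944845553014}
scene {'fx': 421.8645169729731, 'fy': 421.8645169729731, 'cx': 314.98510978398383, 'cy': 196.84102850548686, 'k1': -0.03795308351612503, 'origin': array([1125.72370305,  516.93848047, 1354.70885847]), 'attitude': array([-2.56519611,  0.00498298,  2.24672007])}
side {'fx': 483.01751839928477, 'fy': 483.01751839928477, 'cx': 324.14062033678954, 'cy': 197.67037310875958, 'k1': -0.027085035707508597, 'origin': array([ 277.82760395, -921.12406836, 1122.34713449]), 'attitude': array([-2.3872456 , -0.0183414 , -0.20975448])}
```

View pics/scene0.png

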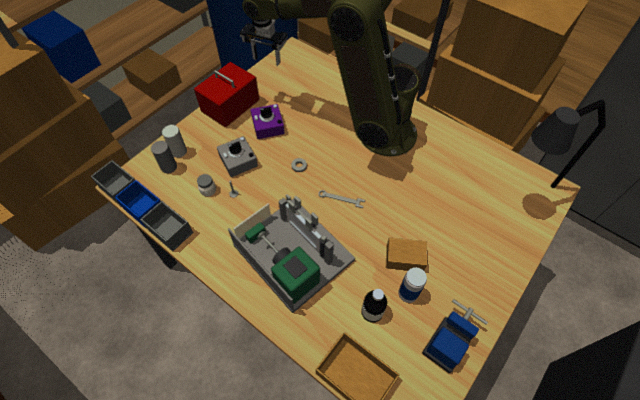

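View pics/side0.png

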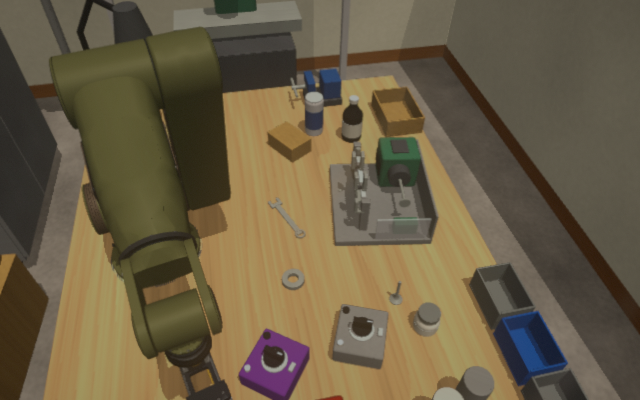

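The scene view shows a grey box with a knob at (236,152) and a purple look-alike at (267,118). In the side view they are at (361,330) and (274,357). The grey one fits the description. The gate is at scene (305,225) and side (358,185). I'll enlarge both in one crop.

```bash
python3 - <<'E'
from h import *
s=np.load("side0.npz")["im"];c=np.load("scene0.npz")["im"]
def cr(im,u,v,w,h): return cv2.resize(im[v:v+h,u:u+w],(400,300),interpolation=cv2.INTER_CUBIC)
o=np.vstack([np.hstack([cr(s,325,295,80,60),cr(s,310,135,133,100)]),np.hstack([cr(c,205,125,80,60),cr(c,250,180,107,80)])])
cv2.imwrite("pics/crop0.png",cv2.convertScaleAbs(o[...,::-1],alpha=1.5))
E
```

```text
(no output)
```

View pics/crop0.png

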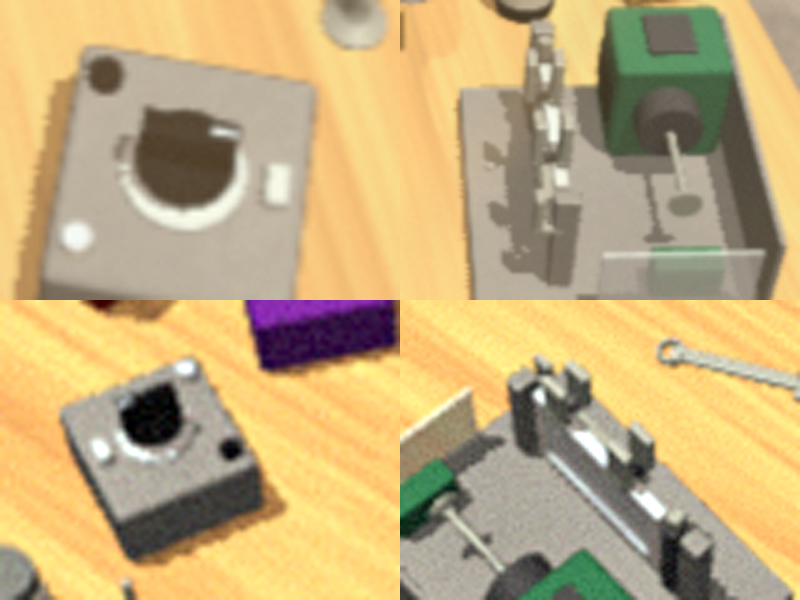

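The crop confirms the grey box: a black knob with a bar and a white pointer mark, no purple. The gate's two catch-tab pairs are visible in both views. I'll measure them from depth.

```bash
python3 - <<'E'
from h import *
def cloud(n,u,v,w,h):
    f=np.load(n+"0.npz");c=get_calibration(n)
    U,V=np.meshgrid(np.arange(u,u+w),np.arange(v,v+h));uv=np.c_[U.ravel(),V.ravel()]
    d=f["d"][V,U].ravel();k=d>0
    return world(c,uv[k],d=d[k]),f["im"][V,U].reshape(-1,3)[k]
for n,a,b in(("side",(325,295,80,75),(335,135,60,100)),("scene",(205,125,65,55),(270,185,70,85))):
    P,_=cloud(n,*a)
    top=P[(abs(P[:,2]-60)<6)];print(n,"boxtop",len(top),cv2.minAreaRect(top[:,:2].astype(np.float32)),top[:,2].mean())
    k=P[(P[:,2]>98)&(P[:,2]<116)];print("bar",len(k),k.mean(0),cv2.minAreaRect(k[:,:2].astype(np.float32)))
    P,_=cloud(n,*b);np.save(n+"_g.npy",P)
    g=P[(P[:,2]>155)&(P[:,2]<205)];g=g[np.lexsort((g[:,0],g[:,1]))];print(len(g));np.save(n+"_g.npy",g)
def plot():
    o=np.full((600,800,3),255,np.uint8)
    for n,col in(("side",(0,0,255)),("scene",(255,0,0))):
        g=np.load(n+"_g.npy")
        for p in g:
            x=int((p[0]-450)*2.6);y=int(300-(p[1])*2.0)
            cv2.circle(o,(x,y),2,col if p[2]<185 else tuple(c//2 for c in col),-1)
    return o
for n in("side","scene"):
    g=np.load(n+"_g.npy");print(n,np.percentile(g,[2,25,50,75,98],axis=0).round().tolist())
    m,lab,_=None,None,None
    from scipy.cluster.hierarchy import fcluster,linkage
    L=fcluster(linkage(g[:,:2]),6,'distance')
    for i in set(L):
        q=g[L==i]
        if len(q)>4: print(len(q),q.min(0).round(),q.max(0).round(),q.mean(0).round(1))
E
```

```text
side boxtop 1967 ((502.3511047363281, -393.2051696777344), (132.59327697753906, 119.77489471435547), 67.36223602294922) 58.98131227594535
bar 130 [ 501.45181722 -394.18210836  105.08913438] ((502.2420959472656, -392.13067626953125), (17.332225799560547, 45.040733337402344), 68.57733917236328)
317
scene boxtop 649 ((489.069091796875, -389.89166259765625), (145.96524047851562, 333.30902099609375), 76.631591796875) 60.43515501599375
bar 50 [ 501.26565219 -391.05497951  106.07967997] ((499.9993896484375, -391.98138427734375), (18.857534408569336, 46.110107421875), 66.835205078125)
425
side [[577.0, -19.0, 156.0], [591.0, -10.0, 162.0], [605.0, 67.0, 178.0], [621.0, 82.0, 192.0], [741.0, 165.0, 197.0]]
10 [733. 129. 157.] [741. 144. 161.] [736.5 136.1 158.3]
6 [739. 158. 156.] [749. 165. 162.] [745.  161.6 157.5]
70 [576. -17. 157.] [587.  11. 200.] [580.5  -6.6 181.3]
70 [602. -22. 157.] [614.  11. 197.] [606.2 -10.3 180.7]
18 [620. 136. 155.] [635. 149. 163.] [628.1 142.  158.3]
64 [615.  63. 156.] [628.  93. 198.] [620.3  72.9 180.5]
61 [589.  66. 156.] [603.  98. 197.] [595.   76.4 181.8]
scene [[580.0, -16.0, 155.0], [601.0, 8.0, 157.0], [624.0, 88.0, 164.0], [743.0, 131.0, 188.0], [774.0, 175.0, 198.0]]
135 [730. 104. 155.] [779. 166. 162.] [754.1 130.9 157.1]
57 [603. -23. 156.] [615.   6. 198.] [610.3  -5.2 181.2]
62 [575. -17. 155.] [590.  11. 198.] [584.7  -0.6 181.2]
15 [621. 135. 157.] [635. 147. 164.] [629.  141.2 160.3]
24 [624. 159. 155.] [646. 179. 163.] [634.4 169.6 157.2]
63 [591.  70. 155.] [604.  95. 203.] [599.3  83.2 181.5]
63 [616.  64. 156.] [630.  90. 200.] [624.6  78.6 181.7]
```

Measured:
- Knob axis about (501, -392), bar along -22.6°, bar top about 106.
- Gate yaw about -9.4°, inner point about (616, 79), outer about (602, -6), hinge about (627, 143). These agree with the 85 mm spacing and with a hinge post seen at (628, 142).

Next I'll move above the knob, turning +141.5° so the clockwise turn stays within the last joint's range.

Request:
{"api": "jog_arm", "payload": {
  "plan": [0,0,0.03,0,0,8,0,0,0.06,0,0,15,0.02,0.008,0.06,0,0,22,0.04,0.016,0.06,0,0,29,0.06,0.023,0.06,0,0,36,0.08,0.031,0.06,0,0,43,0.1,0.039,0.06,0,0,50,0.12,0.047,0.06,0,0,57,0.14,0.055,0.06,0,0,64,0.16,0.062,0.06,0,0,71,0.18,0.07,0.06,0,0,78,0.2,0.078,0.06,0,0,85,0.22,0.086,0.06,0,0,92,0.24,0.094,0.06,0,0,99,0.26,0.101,0.06,0,0,106,0.28,0.109,0.06,0,0,113,0.3,0.117,0.06,0,0,120,0.32,0.125,0.06,0,0,127,0.335,0.131,0.06,0,0,134,0.3505,0.1367,0.06,0,0,141.5]
}}

```text
clock: 2.1
eef_pos: [502.0, -391.7, 239.8]
eef_rot: [3.141, -0.001, 2.753]
wrist_force: [-0.0, 0.0, 0.5]
finger_gap: 94.3
finger_force: 0.0
```

```bash
python3 - <<'E'
from h import *
for i in range(4): camera("wrist")
s=manip.read_state();c=get_calibration("wrist");im,d=camera("wrist")
print(s["joints"].round(3),s["eef_pos"].round(1),s["eef_rot"].round(3),s["wrist_force"].round(1),s["clock"])
print(c["origin"],c["attitude"])
cv2.imwrite("pics/w1.png",cv2.convertScaleAbs(im[...,::-1],alpha=1.5))
V,U=np.mgrid[0:400:2,0:640:2];uv=np.c_[U.ravel(),V.ravel()];dd=d[V,U].ravel();k=dd>0
P=world(c,uv[k],d=dd[k])
near=np.hypot(P[:,0]-501,P[:,1]+392)<40
b=P[near&(P[:,2]>99)&(P[:,2]<116)]
if len(b)>5: print(len(b),b[:,2].mean(),cv2.minAreaRect(b[:,:2].astype(np.float32)))
E
```

```text
[-0.722  0.466  1.157 -0.     1.519 -1.895] [ 501.  -392.2  239.8] [ 3.141e+00 -1.000e-03  2.744e+00] [-0.5 -0.6 -0.1] 2.3
[ 435.11653083 -366.55652784  443.90998532] [2.89533370e+00 1.65469887e-04 1.17239897e+00]
130 106.42213388359268 ((501.22845458984375, -394.0536804199219), (13.284897804260254, 45.47858428955078), 66.93395233154297)
```

View pics/w1.png

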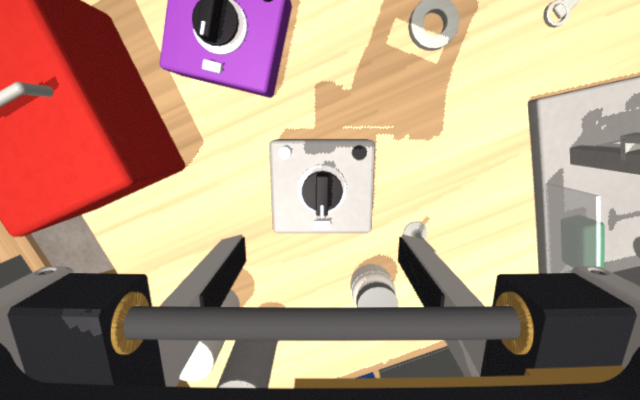

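The wrist view shows the grey box at (322,188) with the bar upright at (322,195), midway between the fingers and aligned for a pinch. The purple look-alike is well off at (218,30). Descending now.

Request:
{"api": "jog_arm", "payload": {
  "plan": [0,-0.0005,-0.03,0,0,0,0,-0.0005,-0.06,0,0,0,0,-0.0005,-0.09,0,0,0,0,-0.0005,-0.12,0,0,0,0,-0.0005,-0.135,0,0,0,0,-0.0005,-0.145,0,0,0,0,-0.0005,-0.154,0,0,0,0,-0.0005,-0.154,0,0,0,0,-0.0005,-0.154,0,0,0],
  "claw": 0.05
}}

```text
clock: 3.25
eef_pos: [501.6, -393.0, 87.2]
eef_rot: [-3.141, 0.001, 2.747]
wrist_force: [0.6, -1.2, 1.0]
finger_gap: 50.1
finger_force: 0.0
```

Request:
{"api": "jog_arm", "payload": {
  "plan": [0,0,0,0,0,0,0,0,0,0,0,0,0,0,0,0,0,0,0,0,0,0,0,0,0,0,0,0,0,0,0,0,0,0,0,0,0,0,0,0,0,0],
  "claw": 0,
  "force": 35
}}

```text
clock: 3.95
eef_pos: [501.3, -392.7, 86.2]
eef_rot: [-3.142, -0.0, 2.747]
wrist_force: [-0.1, 0.7, 0.4]
finger_gap: 0.7
finger_force: 0.0
```

The fingers closed on nothing, so I'll look.

```bash
python3 - <<'E'
from h import *
im,d=camera("wrist");im2,_=camera("side");s=manip.read_state()
print(s["eef_pos"],s["finger_gap"],s["finger_force"],s["wrist_force"])
a=cv2.resize(im[100:400,120:520],(400,300));b=cv2.resize(im2[280:385,290:430],(400,300),interpolation=cv2.INTER_CUBIC)
cv2.imwrite("pics/w2.png",cv2.convertScaleAbs(np.hstack([a,b])[...,::-1],alpha=1.6))
E
```

```text
[ 501.3177638  -392.69195539   86.23148113] 0.41874487304412233 0.0 [0.21465871 0.12344361 0.56746744]
```

View pics/w2.png

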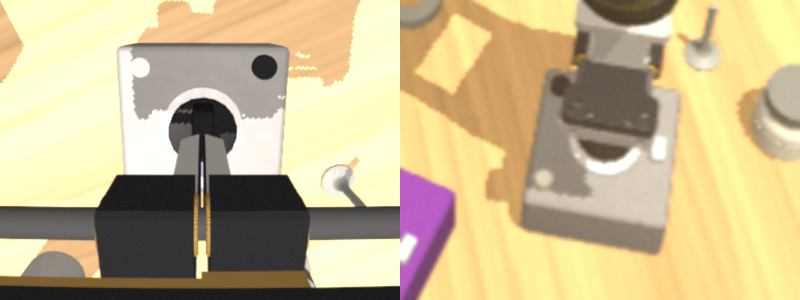

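```bash
python3 - <<'E'
from h import *
c=get_calibration("wrist");s=manip.read_state()
def proj(c,p):
    q=(np.array(p)-c["origin"])@att(c);x,y=q[:2]/q[2];f=1+c["k1"]*(x*x+y*y);return (c["fx"]*x*f+c["cx"]).round(1),(c["fy"]*y*f+c["cy"]).round(1),q[2].round(1)
T=s["eef_pos"];print(c["origin"],c["fx"])
for p in(T,T+[0,0,19],[501.3,-393,107],[480,-384,107],[522.5,-402,107]):print(p,proj(c,p))
im,d=camera("wrist")
for v in range(190,290,8):print(v,[int(d[v,u]) for u in range(305,345,5)], world(c,[(315,v)],d=[d[v,315]]).round(0)[0])
E
```

```text
[ 435.23391334 -367.17466287  290.29714465] 311.09389739370755
[ 501.3177638  -392.69195539   86.23148113] (np.float64(324.4), np.float64(235.2), np.float64(215.2))
[ 501.3177638  -392.69195539  105.23148113] (np.float64(324.7), np.float64(245.1), np.float64(196.8))
[501.3, -393, 107] (np.float64(324.2), np.float64(246.3), np.float64(195.1))
[480, -384, 107] (np.float64(324.5), np.float64(210.6), np.float64(189.4))
[522.5, -402, 107] (np.float64(323.9), np.float64(279.7), np.float64(200.7))
190 [235, 230, 230, 230, 230, 230, 230, 234] [ 473. -388.   64.]
198 [231, 232, 231, 219, 219, 232, 231, 232] [ 479. -391.   64.]
206 [216, 214, 203, 203, 203, 204, 214, 216] [ 478. -390.   93.]
214 [216, 217, 191, 190, 190, 190, 217, 216] [ 480. -390.  106.]
222 [219, 218, 190, 191, 192, 191, 218, 219] [ 484. -392.  107.]
230 [221, 219, 193, 193, 192, 193, 220, 220] [ 490. -394.  106.]
238 [221, 182, 183, 187, 181, 182, 183, 221] [ 491. -395.  117.]
246 [170, 169, 169, 174, 169, 169, 170, 170] [ 491. -394.  131.]
254 [159, 158, 159, 161, 158, 158, 159, 157] [ 491. -394.  141.]
262 [149, 149, 149, 153, 152, 149, 149, 149] [ 491. -394.  152.]
270 [140, 141, 141, 144, 145, 142, 142, 140] [ 491. -394.  160.]
278 [81, 79, 82, 135, 135, 81, 81, 81] [ 470. -384.  215.]
286 [77, 77, 82, 129, 128, 76, 76, 76] [ 472. -384.  215.]
```

```bash
python3 - <<'E'
from h import *
c=get_calibration("wrist");im,d=camera("wrist")
for v in range(218,248,2):print(v,[int(d[v,u]) for u in range(304,344,2)])
cs=get_calibration("side");i2,ds=camera("side")
V,U=np.mgrid[290:385,300:430];uv=np.c_[U.ravel(),V.ravel()];P=world(cs,uv,d=ds[V,U].ravel())
k=np.hypot(P[:,0]-501,P[:,1]+392)<35
for z0 in range(60,190,10):
    q=P[k&(P[:,2]>=z0)&(P[:,2]<z0+10)]
    if len(q):print(z0,len(q),q.min(0).round(),q.max(0).round())
E
```

```text
218 [216, 218, 217, 217, 191, 190, 190, 192, 189, 190, 191, 191, 190, 191, 191, 218, 218, 218, 216, 216]
220 [217, 218, 218, 218, 192, 192, 191, 189, 191, 191, 191, 191, 191, 191, 192, 219, 218, 217, 217, 218]
222 [219, 219, 217, 219, 192, 192, 192, 192, 192, 191, 191, 191, 191, 192, 190, 219, 217, 217, 219, 217]
224 [219, 219, 219, 218, 193, 191, 191, 192, 191, 192, 192, 192, 191, 191, 192, 219, 219, 218, 219, 219]
226 [219, 219, 219, 219, 193, 193, 192, 192, 192, 192, 192, 191, 192, 192, 191, 218, 219, 220, 219, 219]
228 [218, 219, 220, 219, 193, 192, 193, 192, 192, 192, 192, 193, 192, 191, 193, 219, 220, 220, 220, 220]
230 [219, 219, 220, 219, 193, 193, 193, 192, 192, 193, 192, 193, 192, 192, 192, 220, 220, 219, 219, 219]
232 [221, 220, 219, 219, 194, 193, 192, 193, 192, 194, 192, 193, 193, 192, 192, 221, 220, 220, 220, 221]
234 [221, 220, 220, 221, 194, 193, 193, 192, 192, 193, 193, 194, 193, 194, 194, 221, 222, 220, 221, 220]
236 [220, 221, 220, 221, 185, 185, 185, 185, 195, 193, 193, 185, 185, 185, 194, 220, 220, 221, 220, 222]
238 [222, 182, 183, 181, 183, 182, 181, 183, 186, 187, 187, 181, 182, 183, 182, 182, 182, 221, 222, 222]
240 [178, 179, 179, 179, 180, 179, 179, 179, 183, 182, 183, 180, 178, 179, 180, 180, 179, 178, 179, 179]
242 [175, 175, 176, 176, 177, 175, 175, 176, 179, 180, 180, 176, 176, 176, 176, 176, 174, 175, 176, 176]
244 [173, 172, 172, 172, 172, 172, 173, 173, 178, 177, 178, 173, 171, 172, 173, 172, 171, 172, 172, 173]
246 [171, 169, 170, 169, 170, 170, 169, 168, 173, 174, 174, 170, 170, 169, 170, 170, 170, 170, 169, 169]
60 117 [ 466. -424.   60.] [ 527. -386.   69.]
70 64 [ 478. -417.   71.] [ 520. -396.   80.]
80 29 [ 480. -418.   80.] [ 510. -398.   83.]
```

Request:
{"api": "jog_arm", "payload": {
  "plan": [0,0,0,0,0,0,0,0,0,0,0,0,0,0,0,0,0,0,0,0,0,0,0,0],
  "claw": 0.05
}}

```text
clock: 4.6
eef_pos: [501.3, -392.7, 86.2]
eef_rot: [-3.142, -0.0, 2.747]
wrist_force: [0.1, 0.2, -0.0]
finger_gap: 28.9
finger_force: 0.0
```

```bash
cat >> h.py <<'E'
def tips():
    s=manip.read_state();c=get_calibration("wrist");im,d=camera("wrist")
    V,U=np.mgrid[0:400,0:640];uv=np.c_[U.ravel(),V.ravel()];dd=d.ravel();k=dd>0
    P=world(c,uv[k],d=dd[k]);Q=(P-s["eef_pos"])@R.from_euler('xyz',s["eef_rot"]).as_matrix()
    return s,P,Q,im,d
E
python3 - <<'E'
from h import *
s,P,Q,im,d=tips();print(s["eef_pos"],s["finger_gap"])
k=(abs(Q[:,0])<22)&(abs(Q[:,1])<60)
for z in range(-70,30,6):
    for sg in(1,-1):
        q=Q[k&(Q[:,2]>=z)&(Q[:,2]<z+6)&(Q[:,1]*sg>0)]
        if len(q):print(z,sg,len(q),np.percentile(q,2,axis=0).round(),np.percentile(q,98,axis=0).round())
E
```

```text
[ 501.32739935 -392.69352224   86.24246794] 28.92364523889405
-70 1 177 [ -6.  12. -70.] [ 10.  24. -64.]
-70 -1 168 [ -6. -28. -70.] [ 10. -16. -64.]
-64 1 159 [ -6.  12. -64.] [ 10.  24. -58.]
-64 -1 157 [ -7. -28. -64.] [  9. -16. -58.]
-58 1 138 [ -7.  12. -58.] [  9.  24. -52.]
-58 -1 143 [ -7. -28. -58.] [ 10. -16. -52.]
-52 1 121 [ -6.  12. -52.] [  9.  24. -46.]
-52 -1 126 [ -6. -28. -52.] [ 10. -16. -46.]
-46 1 116 [ -7.  12. -46.] [ 10.  24. -40.]
-46 -1 104 [ -7. -28. -46.] [ 10. -16. -40.]
-40 1 96 [ -2.  12. -40.] [ 10.  24. -34.]
-40 -1 104 [ -3. -28. -40.] [ 10. -16. -34.]
-34 1 84 [ -7.  12. -34.] [  9.  22. -28.]
-34 -1 84 [ -7. -26. -34.] [  9. -16. -28.]
-28 1 24 [ -9.   6. -28.] [  9.  18. -23.]
-28 -1 40 [-19. -22. -28.] [ 11.  -0. -22.]
-22 1 564 [-21.   0. -21.] [ 21.   5. -18.]
-22 -1 849 [-21.  -8. -22.] [ 21.  -0. -19.]
-16 1 1 [ 21.   5. -12.] [ 21.   5. -12.]
-16 -1 3 [ 21.  -8. -16.] [ 22.  -7. -11.]
-10 1 4 [21.  5. -9.] [22.  6. -4.]
-10 -1 2 [21. -8. -7.] [22. -8. -4.]
-4 1 1 [22.  5. -1.] [22.  5. -1.]
-4 -1 1 [22. -8. -1.] [22. -8. -1.]
2 1 909 [-20.   7.   4.] [21. 22.  7.]
2 -1 976 [-20. -25.   4.] [20. -9.  7.]
8 1 17 [2. 9. 8.] [22. 22. 12.]
8 -1 16 [ 14. -22.   8.] [ 22. -12.  11.]
20 1 609 [-19.   9.  21.] [21. 58. 26.]
20 -1 609 [-18. -58.  22.] [ 22. -12.  26.]
26 1 1891 [-21.  25.  26.] [21. 59. 28.]
26 -1 1665 [-21. -59.  26.] [ 21. -28.  28.]
```

The wrist depth shows the fingers really end about 25 mm short of the reported TCP (tips at z about 111, bar top at 106). That explains the empty close. From here I'll treat the tip as TCP z + 25. Laterally the bar is centred between the fingers.

Request:
{"api": "jog_arm", "payload": {
  "plan": [0,0,0,0,0,0,0,0,-0.008,0,0,0,0,0,-0.016,0,0,0,0,0,-0.021,0,0,0,0,0,-0.025,0,0,0,0,0,-0.025,0,0,0],
  "claw": 0.05
}}

```text
clock: 5.25
eef_pos: [501.1, -392.5, 60.4]
eef_rot: [3.141, -0.001, 2.747]
wrist_force: [0.0, 0.6, -0.4]
finger_gap: 49.6
finger_force: 0.0
```

Request:
{"api": "jog_arm", "payload": {
  "plan": [0,0,0,0,0,0,0,0,0,0,0,0,0,0,0,0,0,0,0,0,0,0,0,0,0,0,0,0,0,0,0,0,0,0,0,0],
  "claw": 0,
  "force": 35
}}

```text
clock: 5.85
eef_pos: [501.5, -392.5, 61.4]
eef_rot: [3.141, 0.0, 2.747]
wrist_force: [1.1, 1.5, 1.2]
finger_gap: 13.8
finger_force: 35.0
```

The bar is gripped: gap 13.8 mm, which matches its 14 mm thickness. Pressing down now.

Request:
{"api": "jog_arm", "payload": {
  "plan": [0,0,-0.003,0,0,0,0,0,-0.006,0,0,0,0,0,-0.008,0,0,0,0,0,-0.008,0,0,0,0,0,-0.008,0,0,0]
}}

```text
clock: 6.35
eef_pos: [501.5, -392.6, 53.4]
eef_rot: [3.141, 0.0, 2.747]
wrist_force: [0.2, 4.0, 5.3]
finger_gap: 13.7
finger_force: 35.0
```

Request:
{"api": "jog_arm", "payload": {
  "plan": [0,0,-0.0003,0,0,-6,0,0,-0.0003,0,0,-12,0,0,-0.0003,0,0,-18,0,0,-0.0003,0,0,-24,0,0,-0.0003,0,0,-30,0,0,-0.0003,0,0,-30]
}}

```text
clock: 6.95
eef_pos: [501.6, -392.6, 53.3]
eef_rot: [3.141, 0.0, 2.22]
wrist_force: [-0.6, 3.9, 6.9]
finger_gap: 13.9
finger_force: 35.0
```

Request:
{"api": "jog_arm", "payload": {
  "plan": [0,0,0,0,0,-6,0,0,0,0,0,-12,0,0,0,0,0,-18,0,0,0,0,0,-24,0,0,0,0,0,-30,0,0,0,0,0,-36,0,0,0,0,0,-41,0,0,0,0,0,-45,0,0,0,0,0,-47.5,0,0,0,0,0,-48.5,0,0,0,0,0,-48.5,0,0,0,0,0,-48.5]
}}

```text
clock: 8.15
eef_pos: [501.6, -392.6, 53.3]
eef_rot: [3.141, 0.0, 1.378]
wrist_force: [0.2, 4.1, 6.2]
finger_gap: 13.7
finger_force: 35.2
```

```bash
python3 -c "
from h import *
s=manip.read_state();print(s)"
```

```text
{'clock': 8.15, 'joints': array([-7.21670314e-01,  6.11649614e-01,  1.37789706e+00,  1.58576456e-04,
        1.15144130e+00, -5.28981854e-01]), 'qd': array([ 0.00022614,  0.00036965,  0.00179559,  0.00020452,  0.00026405,
       -0.00170794]), 'effort': array([ -2.51475357, -63.4314394 , -31.16101742,  -0.58773542,
        -0.6574738 ,   0.44947397]), 'eef_pos': array([ 501.63007489, -392.63687147,   53.33020567]), 'eef_rot': array([3.14099752e+00, 1.80076299e-04, 1.37804329e+00]), 'wrist_force': array([0.2451107 , 4.06842326, 6.23591737]), 'moment': array([ 0.85104944, -0.10786183,  0.39799425]), 'finger_force': 35.160818696022034, 'finger_gap': 13.69795739579621}
```

Request:
{"api": "jog_arm", "payload": {
  "plan": [0,0,0,0,0,-1.5,0,0,0,0,0,-2.5,0,0,0,0,0,-2.5]
}}

```text
clock: 8.45
eef_pos: [501.6, -392.7, 53.3]
eef_rot: [3.141, 0.0, 1.334]
wrist_force: [0.1, 3.8, 7.5]
finger_gap: 14.1
finger_force: 36.4
```

```bash
python3 -c "
from h import *
s=manip.read_state();print(s['moment'],s['eef_rot'],s['wrist_force'])"
```

```text
[ 0.73414008 -0.07394726  0.83664535] [3.14109310e+00 3.74774803e-04 1.33435217e+00] [0.09796392 3.77766788 7.52537296]
```

The moment doubled over the last 2.5°, so the end stop is reached. Releasing and rising.

Request:
{"api": "jog_arm", "payload": {
  "plan": [0,0,0,0,0,1.5,0,0,0,0,0,1.5]
}}

```text
clock: 8.65
eef_pos: [501.6, -392.6, 53.3]
eef_rot: [3.141, 0.0, 1.362]
wrist_force: [1.3, 3.7, 7.0]
finger_gap: 13.5
finger_force: 35.5
```

Request:
{"api": "jog_arm", "payload": {
  "plan": [0,0,0,0,0,0,0,0,0,0,0,0,0,0,0,0,0,0,0,0,0.01,0,0,0,0,0,0.03,0,0,0,0,0,0.06,0,0,0,0,0,0.1,0,0,0,0,0,0.147,0,0,0,0,0,0.147,0,0,0],
  "claw": 0.05
}}

```text
clock: 9.55
eef_pos: [502.8, -394.0, 207.4]
eef_rot: [3.133, 0.005, 1.36]
wrist_force: [-0.0, -0.4, 0.6]
finger_gap: 49.9
finger_force: 0.0
```

Request:
{"api": "jog_arm", "payload": {
  "plan": [0.008,0.035,0,0,0,1,0.016,0.07,0,0,0,2,0.024,0.105,0,0,0,2.7,0.032,0.14,0,0,0,2.7,0.04,0.175,0,0,0,2.7,0.048,0.21,0,0,0,2.7,0.056,0.245,0,0,0,2.7,0.064,0.28,0,0,0,2.7,0.072,0.315,0,0,0,2.7,0.08,0.35,0,0,0,2.7,0.088,0.385,0,0,0,2.7,0.096,0.42,0,0,0,2.7,0.104,0.45,0,0,0,2.7,0.108,0.472,0,0,0,2.7,0.108,0.472,0,0,0,2.7,0.108,0.472,0,0,0,2.7],
  "claw": 0.07
}}

```text
clock: 11.15
eef_pos: [609.1, 79.1, 199.7]
eef_rot: [-3.141, 0.0, 1.408]
wrist_force: [-0.4, -0.6, 0.4]
finger_gap: 70.1
finger_force: 0.0
```

```bash
python3 - <<'E'
from h import *
s,P,Q,im,d=tips();print(s["eef_pos"],s["eef_rot"],s["finger_gap"],s["clock"],s["joints"].round(2))
cv2.imwrite("pics/w3.png",cv2.convertScaleAbs(im[...,::-1],alpha=1.4))
k=(P[:,0]>560)&(P[:,0]<650)&(P[:,1]>-40)&(P[:,1]<125)&(P[:,2]>186)&(P[:,2]<202)
g=P[k]
from scipy.cluster.hierarchy import fcluster,linkage
L=fcluster(linkage(g[:,:2]),5,'distance')
for i in set(L):
    q=g[L==i]
    if len(q)>8: print(len(q),q.mean(0).round(1),cv2.minAreaRect(q[:,:2].astype(np.float32)))
k=(abs(Q[:,0])<22)&(abs(Q[:,1])<60)&(Q[:,2]<-26)&(Q[:,2]>-40);q=Q[k];print(len(q),q[q[:,1]>0].min(0) if len(q) else 0,q[q[:,1]<0].max(0) if len(q) else 0)
s2=np.array(camera("side")[0]);np.save("side1.npy",s2)
E
```

```text
[609.10815625  79.10401686 199.72715772] [-3.14110649e+00  3.57319057e-04  1.40763393e+00] 70.06044123443452 11.15 [ 0.07  0.43  1.3  -0.    1.41  0.23]
522 [620.8  78.1 193.9] ((620.917236328125, 77.04707336425781), (25.521236419677734, 10.132569313049316), 81.09163665771484)
523 [595.6  82.  193.9] ((595.3516235351562, 81.21913146972656), (25.681278228759766, 9.977981567382812), 80.19818878173828)
96 [605.2 -15.9 194.4] ((605.2172241210938, -16.29068946838379), (8.144197463989258, 9.628881454467773), 83.45219421386719)
88 [579.6 -11.4 194.4] ((579.5870971679688, -11.393781661987305), (7.331555366516113, 9.485466003417969), 79.54554748535156)
528 [ -9.51838674  34.27063732 -39.97300346] [  8.13577787 -35.17621497 -26.01012092]
```

View pics/w3.png

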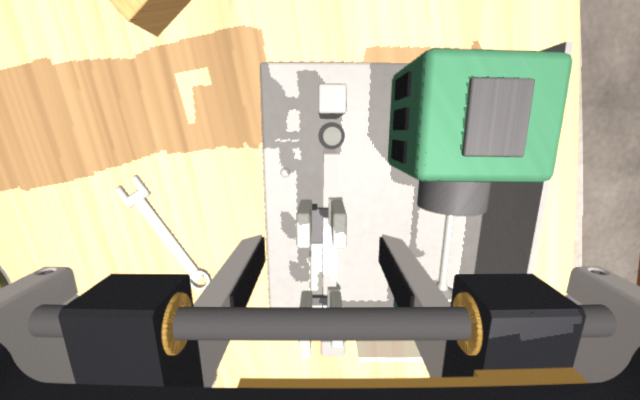

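The wrist view shows the inner catch at (321,222), the outer at (321,325) and the hinge at (331,135), with the fingers straddling the gate line. The inner squeeze point refines to (615, 78). I'll descend centred on it.

Request:
{"api": "jog_arm", "payload": {
  "plan": [0.006,-0.001,0,0,0,0,0.006,-0.001,-0.015,0,0,0,0.006,-0.001,-0.03,0,0,0,0.006,-0.001,-0.045,0,0,0,0.006,-0.001,-0.055,0,0,0,0.006,-0.001,-0.062,0,0,0,0.006,-0.001,-0.062,0,0,0,0.006,-0.001,-0.062,0,0,0]
}}

```text
clock: 12.05
eef_pos: [615.6, 78.2, 138.5]
eef_rot: [3.141, -0.0, 1.407]
wrist_force: [-0.7, 0.4, 0.2]
finger_gap: 70.1
finger_force: 0.0
```

Request:
{"api": "jog_arm", "payload": {
  "plan": [0,0,0,0,0,0,0,0,0,0,0,0,0,0,0,0,0,0,0,0,0,0,0,0,0,0,0,0,0,0,0,0,0,0,0,0,0,0,0,0,0,0,0,0,0,0,0,0,0,0,0,0,0,0,0,0,0,0,0,0],
  "claw": 0,
  "force": 25
}}

```text
clock: 13.05
eef_pos: [615.7, 78.3, 138.1]
eef_rot: [3.141, -0.0, 1.407]
wrist_force: [3.6, 1.1, 1.7]
finger_gap: 21.7
finger_force: 25.0
```

Gap 21.7 mm means the inner catch is fully in (22 mm over the faces). On to the outer catch.

Request:
{"api": "jog_arm", "payload": {
  "plan": [0,0,0,0,0,0,0,0,0,0,0,0,0,0,0,0,0,0,0,0,0,0,0,0,0,0,0.02,0,0,0,0,0,0.05,0,0,0,0,0,0.062,0,0,0,0,0,0.062,0,0,0,-0.005,-0.03,0.062,0,0,0,-0.01,-0.06,0.062,0,0,0,-0.014,-0.084,0.062,0,0,0,-0.014,-0.084,0.062,0,0,0,-0.014,-0.084,0.062,0,0,0],
  "claw": 0.07
}}

```text
clock: 14.35
eef_pos: [601.0, -5.7, 198.7]
eef_rot: [-3.14, -0.0, 1.406]
wrist_force: [0.1, 0.3, 0.9]
finger_gap: 70.0
finger_force: 0.0
```

```bash
python3 - <<'E'
from h import *
s,P,Q,im,d=tips();print(s["eef_pos"],s["eef_rot"],s["finger_gap"],s["clock"],s["joints"].round(2))
k=(P[:,0]>560)&(P[:,0]<650)&(P[:,1]>-40)&(P[:,1]<125)&(P[:,2]>186)&(P[:,2]<202)
g=P[k]
from scipy.cluster.hierarchy import fcluster,linkage
L=fcluster(linkage(g[:,:2]),4,'distance')
for i in set(L):
    q=g[L==i]
    if len(q)>8: print(len(q),q.mean(0).round(1),cv2.minAreaRect(q[:,:2].astype(np.float32)))
E
```

```text
[601.0030037   -5.68938666 198.74990337] [-3.14003419e+00 -1.88101103e-06  1.40620781e+00] 70.00490852314144 14.35 [-0.07  0.4   1.34  0.    1.4   0.09]
1295 [615.1  77.6 194.3] ((615.0840454101562, 77.64437103271484), (26.033666610717773, 21.558027267456055), 80.523193359375)
515 [606.9  -6.  194.1] ((606.8193969726562, -7.030850410461426), (26.11284637451172, 9.40260124206543), 80.52112579345703)
539 [581.6  -1.6 194. ] ((581.1492919921875, -2.779698371887207), (26.12256622314453, 10.126291275024414), 79.59556579589844)
```

The inner catch measures 21.6 mm across and is holding. The outer point is at (600.9, -6.0) and the tool is centred on it. Squeezing.

Request:
{"api": "jog_arm", "payload": {
  "plan": [0,0,-0.015,0,0,0,0,0,-0.03,0,0,0,0,0,-0.045,0,0,0,0,0,-0.055,0,0,0,0,0,-0.062,0,0,0,0,0,-0.062,0,0,0,0,0,-0.062,0,0,0]
}}

```text
clock: 15.1
eef_pos: [601.6, -5.5, 138.4]
eef_rot: [3.141, -0.0, 1.407]
wrist_force: [-0.2, -0.1, 0.4]
finger_gap: 69.8
finger_force: 0.0
```

Request:
{"api": "jog_arm", "payload": {
  "plan": [0,0,0,0,0,0,0,0,0,0,0,0,0,0,0,0,0,0,0,0,0,0,0,0,0,0,0,0,0,0,0,0,0,0,0,0,0,0,0,0,0,0,0,0,0,0,0,0,0,0,0,0,0,0,0,0,0,0,0,0],
  "claw": 0,
  "force": 40
}}

```text
clock: 16.1
eef_pos: [601.6, -5.9, 138.2]
eef_rot: [3.141, 0.0, 1.407]
wrist_force: [0.3, -2.3, 2.5]
finger_gap: 21.5
finger_force: 40.0
```

```bash
python3 - <<'E'
from h import *
s=manip.read_state();p=s["eef_pos"];print(p,s["wrist_force"],s["finger_gap"])
H=np.array([625.7,141.8]);r=p[:2]-H;print(np.hypot(*r))
for a in range(0,83,6):
    q=R.from_euler('z',-a,degrees=True).as_matrix()[:2,:2]@r+H-p[:2];print(a,(q/1000).round(4))
E
```

```text
[601.56471845  -5.89738945 138.17047551] [ 0.28043682 -2.31409772  2.51081065] 21.483903014563808
149.65637528970697
0 [0. 0.]
6 [-0.0153  0.0033]
12 [-0.0302  0.0082]
18 [-0.0445  0.0147]
24 [-0.058   0.0226]
30 [-0.0706  0.0319]
36 [-0.0822  0.0424]
42 [-0.0926  0.0541]
48 [-0.1018  0.0668]
54 [-0.1095  0.0804]
60 [-0.1158  0.0948]
66 [-0.1206  0.1097]
72 [-0.1238  0.125 ]
78 [-0.1254  0.1406]
```

The outer catch is squeezed to 21.5 mm. Opening the first part of the arc.

Request:
{"api": "jog_arm", "payload": {
  "plan": [-0.0077,0.0015,0,0,0,-3,-0.0153,0.0033,0,0,0,-6,-0.0228,0.0056,0,0,0,-9,-0.0302,0.0082,0,0,0,-12,-0.0374,0.0113,0,0,0,-15,-0.0445,0.0147,0,0,0,-18,-0.0445,0.0147,0,0,0,-18]
}}

```text
clock: 16.8
eef_pos: [556.7, 9.5, 138.2]
eef_rot: [3.141, -0.001, 1.092]
wrist_force: [2.9, 0.5, 0.6]
finger_gap: 21.3
finger_force: 40.0
```

Forces are small and the gate follows. Continuing through the detent to 78°.

Request:
{"api": "jog_arm", "payload": {
  "plan": [-0.0069,0.0038,0,0,0,-3,-0.0135,0.0079,0,0,0,-6,-0.0199,0.0124,0,0,0,-9,-0.0261,0.0172,0,0,0,-12,-0.032,0.0223,0,0,0,-15,-0.0377,0.0277,0,0,0,-18,-0.043,0.0334,0,0,0,-21,-0.0481,0.0394,0,0,0,-24,-0.0528,0.0456,0,0,0,-27,-0.0573,0.0521,0,0,0,-30,-0.0573,0.0521,0,0,0,-30]
}}

```text
clock: 17.9
eef_pos: [499.9, 61.9, 138.2]
eef_rot: [-3.141, -0.001, 0.57]
wrist_force: [3.0, 3.0, 2.1]
finger_gap: 21.6
finger_force: 40.0
```

Request:
{"api": "jog_arm", "payload": {
  "plan": [-0.004,0.0067,0,0,0,-3,-0.0077,0.0136,0,0,0,-6,-0.011,0.0207,0,0,0,-9,-0.014,0.028,0,0,0,-12,-0.0166,0.0354,0,0,0,-15,-0.0188,0.0429,0,0,0,-18,-0.0206,0.0505,0,0,0,-21,-0.022,0.0582,0,0,0,-24,-0.023,0.066,0,0,0,-27,-0.0236,0.0738,0,0,0,-30,-0.0236,0.0738,0,0,0,-30,-0.0236,0.0738,0,0,0,-30,-0.0236,0.0738,0,0,0,-30]
}}

```text
clock: 19.2
eef_pos: [476.4, 134.7, 138.1]
eef_rot: [-3.141, -0.001, 0.048]
wrist_force: [4.7, 1.2, 2.8]
finger_gap: 21.6
finger_force: 40.1
```

```bash
python3 - <<'E'
from h import *
s=manip.read_state();p=s["eef_pos"];print(p,s["eef_rot"],s["wrist_force"],s["moment"],s["finger_gap"],s["finger_force"])
a=np.degrees(np.arctan2(*(p[:2]-[625.7,141.8])[::-1]));print("open deg",-99.4-a if a<0 else -99.4-a+360)
S,_=camera("side");C,_=camera("scene")
o=np.hstack([cv2.resize(S[100:400,250:450],(400,600)),cv2.resize(C[80:380,180:380],(400,600))])
cv2.imwrite("pics/end.png",cv2.convertScaleAbs(o[...,::-1],alpha=1.4))
E
```

```text
[476.36941336 134.66068071 138.13333307] [-3.14144100e+00 -8.26201003e-04  4.75593204e-02] [4.74452589 1.24257332 2.78596191] [ 0.44807507 -0.64350399  0.55723252] 21.59577095504819 40.11708319187164
open deg 77.86284048770241
```

View pics/end.png

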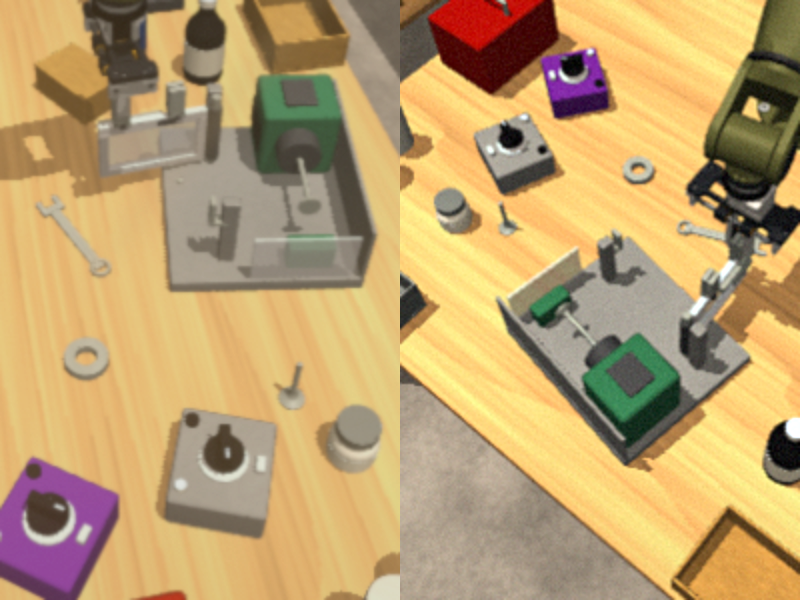

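The side half shows the gate open at (150,140) and held by the gripper. The grey selector at (225,455) has its bar turned. The carton, wrench, bearing, valve and jar are where they were. Handing in.

```bash
python3 -c "
from cell import manip
print(manip.sign_off())"
```

```text
the job is handed in; nothing more can be done
None
```

The job is handed in at about 19 s of the 72 s limit: selector turned to its end stop, both catches squeezed fully in, inner first, and the gate held open at about 78° with the bench items undisturbed; no verdict came back.

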